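# Load the soldering clamp station from a stack of boards

## Robot

A 6-joint arm with a two-finger parallel gripper is mounted at the origin on the work surface. World frame = base frame: x ahead of the robot, y to its left, z up, the work surface at z = 0. Lengths are in m, angles in degrees, forces in N, time in s.
With the tool pointing down it reaches from about 0.3 to 0.75 m from the base axis. Payload 8.5 kg.
Tool frame: the origin (TCP) lies on the centre line of the jaws, within the pads' length; the fingertips stand 25 mm ahead of it and the grasp point (between the pads) lies 6 mm ahead of it; z points along the fingers, y is the line along which they close (so a half turn about z gives the same grasp; the last joint's range is limited). The gripper opens to 85 mm and grips with 20 to 120 N. Pads are 22 mm wide; open, the fingers measure 114 mm over their backs; the gripper's body (76 mm by 85 mm) begins 54 mm behind the grasp point. The pads swing forward as they close: fully open they stand 13 mm farther back than shut.
Start: joints at [58.654, 21.807, 74.336, -0, 83.858, -12.336], TCP at [0.179, 0.52, 0.256] pointing down, gripper open.
Joint ranges: [-178.18, 178.18], [-50.72, 133.34], [12.68, 142.11], [-81.47, 261.47], [9.98, 163.14], [-165.26, 165.26]. Speed limits (degrees/s): [136.94, 136.94, 180, 180, 180, 180].

## Interface

Orientations are given as a 3x3 rotation matrix whose columns are the frame's x, y, z axes.
In Python, from bench import robot gives the robot as it stands. Calls block until the motion is done:
- robot.goto(position, orientation): joint-space move of the TCP to a pose.
- robot.line_to(position, speed=0.15, rotation=None): straight line of the TCP; rotation=None keeps the orientation; speed is the mean speed in m/s.
- robot.goto_joints(angles): joint-space move.
- robot.set_gripper(opening, effort=None): opening from 0.0 (shut) to 1.0 (fully open); effort is the grip in N (None keeps the last); returns when the fingers have stopped.
- robot.wait(seconds).
- robot.solve_ik(position, orientation): joint angles nearest the present ones, or None.
- robot.get_state(): the state.
- robot.get_image(name): name is "scene" or "top"; returns a dict with "frame" (480x640x3 uint8, blue, green, red), "fx", "fy", "cx", "cy" (pixels), "k1" (the pictures are not rectified: a ray, as slopes to the right and down, at radius r is drawn at 1 + k1 r^2 times it, then the intrinsics apply), "view" (4x4, takes a point from world to camera coordinates). Camera axes: x right, y down, z forward; pixel columns grow to the right and rows downward; lengths in m; the calibration is good to about 2 mm. A picture is of the moment at which its call begins. There is no depth.
A pose or a line that the arm cannot do raises robot.PlanningError and nothing moves.
- robot.finish_job(): hands the job in; it is judged then, once.
The state is a dict: "time": time; "qpos": joint angles; "qd": joint speeds; "effort": joint torques, N m; "eef_pos": TCP position; "eef_rot": TCP orientation; "ft_force": force on the tool from outside, world axes, zero at the start; "ft_torque": the same for the moment, N m; "finger_gap": opening from 0.0 (shut) to 1.0 (fully open); "grip_force": force on a finger pad.
Only numpy, scipy, OpenCV 4.12 (cv2) and the standard library are available. Lean on these libraries where they do the work, as an engineer would, in place of code of your own. Each camera call takes 0.05 s, during which the arm holds its last target. There are 200 camera calls.

## Task

Load the numbered boards from the three piles into the nests with the same number of dots, fully down, lowest number first; after 1 and 2 and before 3, lay the aluminium plate that covers board 3 flat in the middle of the white tile; some boards may be missing. Slide each piece off the top of its pile sideways, not lifting it while it is over the pile and leaving those below, down to the wooden spare plates, where they lie. When every board is in, press the red pedal down to its stop and let it come up; leave the other things on the bench alone.

Things in the scene. Friction and masses are not known exactly. Their poses are not given: they have to be found in the camera images.
- pile_a (a point): Centre of the foot of pile A, on top of a fixed grey slab, 130 x 290 x 20 mm (x, y, z), that carries piles A, B, C in a row along y. Its -x edge (yellow stripe) faces the robot, with clear bench before it for drawing plates off; tools lie beyond the +x edge. Pile A, bottom to top: wooden spare, board 3, aluminium plate, board 1 (if present), all centred here, long sides along x.
- pile_b (a point): Centre of the foot of pile B, 100 mm from pile A in its -y direction, on the same slab, 20 mm above the bench; axes as A's. Pile B, bottom to top: wooden spare, board 2 (if present), laid as in pile A.
- pile_c (a point): Centre of the foot of pile C, 100 mm from pile B in its -y direction, on the same slab, 20 mm above the bench; axes as A's. Pile C, bottom to top: wooden spare, board 4 (if present), laid as in pile A.
- cover: Bare aluminium plate, 100 x 60 x 10 mm, about 160 g, lying on board 3 in pile A. Origin: centre of its underside; x along its length, z up.
- spare_a: Plain light-brown wooden spare plate, 100 x 60 x 10 mm, bottom of pile A; it stays there. Origin: centre of its underside.
- spare_b: Plain light-brown wooden spare plate, 100 x 60 x 10 mm, bottom of pile B; it stays there. Origin: centre of its underside.
- spare_c: Plain light-brown wooden spare plate, 100 x 60 x 10 mm, bottom of pile C; it stays there. Origin: centre of its underside.
- tile: Loose white ceramic tile, 130 x 90 x 8 mm, 0.4 kg, lying on the bench, where the aluminium plate goes. Origin: centre of its underside; top face 8 mm above it; x along its length.
- board1: Dark brown circuit board with copper tracks and one red dot near one end of its top face, 100 x 60 x 10 mm, about 85 g. Origin: centre of its underside; x along its length, z up (dots at -x). On top of its pile, or absent.
- board2: Dark brown circuit board with copper tracks and two yellow dots near one end of its top face, 100 x 60 x 10 mm, about 85 g. Origin: centre of its underside; x along its length, z up (dots at -x). On top of its pile, or absent.
- board3: Dark brown circuit board with copper tracks and three green dots near one end of its top face, 100 x 60 x 10 mm, about 85 g. Origin: centre of its underside; x along its length, z up (dots at -x). Always there.
- board4: Dark brown circuit board with copper tracks and four blue dots near one end of its top face, 100 x 60 x 10 mm, about 85 g. Origin: centre of its underside; x along its length, z up (dots at -x). On top of its pile, or absent.
- nest1_seat (a point): Centre of the pocket floor of nest 1, marked with one red dot on the floor and on the ledge beside it. x runs along the pocket's length, z up; the floor is 10 mm above the bench. Pocket 106 x 66 mm with walls 6 mm high, 5 mm thick: full end walls, but on the long sides only short lugs at the corners, leaving 62 mm open for fingers. A board may go in either way round.
- nest2_seat (a point): Centre of the pocket floor of nest 2, marked with two yellow dots on the floor and on the ledge beside it. x runs along the pocket's length, z up; the floor is 10 mm above the bench. Pocket 106 x 66 mm with walls 6 mm high, 5 mm thick: full end walls, but on the long sides only short lugs at the corners, leaving 62 mm open for fingers. A board may go in either way round.
- nest3_seat (a point): Centre of the pocket floor of nest 3, marked with three green dots on the floor and on the ledge beside it. x runs along the pocket's length, z up; the floor is 10 mm above the bench. Pocket 106 x 66 mm with walls 6 mm high, 5 mm thick: full end walls, but on the long sides only short lugs at the corners, leaving 62 mm open for fingers. A board may go in either way round.
- nest4_seat (a point): Centre of the pocket floor of nest 4, marked with four blue dots on the floor and on the ledge beside it. x runs along the pocket's length, z up; the floor is 10 mm above the bench. Pocket 106 x 66 mm with walls 6 mm high, 5 mm thick: full end walls, but on the long sides only short lugs at the corners, leaving 62 mm open for fingers. A board may go in either way round.
- pedal_pad (a point): Where to press: middle of the width of the red pedal plate's top face, 100 mm from its hinge. The plate is 60 mm wide and 8 mm thick, hinged at its +x end 22 mm above the bench, the free end towards the robot and raised about 17 degrees; pressing lowers this point from roughly 55 mm to 31 mm above the bench.
- pedal (a joint): Pedal angle: 0 rad released (up), 0.25 rad at its stop. A spring lifts it back: about 5 N at the pad to start, 12 N at the stop. It draws down 7 mm the orange lock bar (12 mm wide, top 26 mm above the bench) that stands between the two rows of nests; the nests are 142 mm apart along their x and 110 mm along y, on one fixed steel base, 270 x 224 x 6 mm.
- pliers_a: Red-handled pliers, 155 mm long, 14 mm high, lying across beyond the +x edge of the slab. Bystander: leave alone. Origin on its underside.
- flux: Flux jar with a yellow cap, 44 mm across, 45 mm high, behind the piles. Bystander: leave alone. Origin on its underside.
- abrasive: Black abrasive block, 90 x 55 x 20 mm, at the left. Bystander: leave alone. Origin on its underside.
- driver: Screwdriver lying at the right. Bystander: leave alone. Origin on its underside.

How it is judged (in metres and radians):
On the way, in this order (a step that is already met when the one before it is completed fails the run):
1. board 1 is seated in nest 1 (horizontal distance between board1 and nest1_seat below 0.008 m and z of board1 in the frame of nest1_seat below 0.004 m and angle between board1's own z axis and vertical below 0.06 rad and angle between the x axis of board1 and the x axis of nest1_seat, either way round below 0.15 rad and linear speed of board1 below 0.02 m/s and contact force between board1 and the fingers below 0.05 N), for 0.2 s.
2. board 2 is seated in nest 2 (horizontal distance between board2 and nest2_seat below 0.008 m and z of board2 in the frame of nest2_seat below 0.004 m and angle between board2's own z axis and vertical below 0.06 rad and angle between the x axis of board2 and the x axis of nest2_seat, either way round below 0.15 rad and linear speed of board2 below 0.02 m/s and contact force between board2 and the fingers below 0.05 N), for 0.2 s.
3. the aluminium plate lies on the tile, boards 3 and 4 and the spares undisturbed (horizontal distance between cover and tile below 0.03 m and z of cover in the frame of tile between 0.005 and 0.012 m and angle between cover's own z axis and vertical below 0.06 rad and linear speed of cover below 0.02 m/s and contact force between cover and the fingers below 0.05 N and horizontal distance between each of spare_a, board3 and pile_a below 0.015 m and horizontal distance between spare_b and pile_b below 0.015 m and horizontal distance between each of spare_c, board4 and pile_c below 0.015 m and z of spare_a in the frame of pile_a below 0.004 m and z of spare_b in the frame of pile_b below 0.004 m and z of spare_c in the frame of pile_c below 0.004 m), for 0.2 s.
4. board 3 is seated in nest 3 (horizontal distance between board3 and nest3_seat below 0.008 m and z of board3 in the frame of nest3_seat below 0.004 m and angle between board3's own z axis and vertical below 0.06 rad and angle between the x axis of board3 and the x axis of nest3_seat, either way round below 0.15 rad and linear speed of board3 below 0.02 m/s and contact force between board3 and the fingers below 0.05 N), for 0.2 s.
5. board 4 is seated in nest 4 (horizontal distance between board4 and nest4_seat below 0.008 m and z of board4 in the frame of nest4_seat below 0.004 m and angle between board4's own z axis and vertical below 0.06 rad and angle between the x axis of board4 and the x axis of nest4_seat, either way round below 0.15 rad and linear speed of board4 below 0.02 m/s and contact force between board4 and the fingers below 0.05 N), for 0.2 s.
6. the pedal is pressed to its stop (value of joint pedal above 0.225 rad), for 0.2 s.
At the end, for the whole second after the job is handed in: Each board present lies flat in the nest of its number (centre within 8 mm, underside within 4 mm of the floor), released, at rest; the aluminium plate lies flat on the tile, centres within 30 mm; the spares are within 15 mm of their pile's centre; the pedal is up (all of step 1 and all of step 2 and all of step 4 and all of step 5 and horizontal distance between cover and tile below 0.03 m and z of cover in the frame of tile between 0.005 and 0.012 m and angle between cover's own z axis and vertical below 0.06 rad and linear speed of cover below 0.02 m/s and contact force between cover and the fingers below 0.05 N and horizontal distance between spare_a and pile_a below 0.015 m and horizontal distance between spare_b and pile_b below 0.015 m and horizontal distance between spare_c and pile_c below 0.015 m and z of spare_a in the frame of pile_a below 0.004 m and z of spare_b in the frame of pile_b below 0.004 m and z of spare_c in the frame of pile_c below 0.004 m and value of joint pedal below 0.04 rad); the robot touches nothing.
It fails at once if a wooden spare plate is shifted by more than 15 mm (distance of any of spare_a, spare_b, spare_c from where it was at the start of the episode above 0.015 m).
It fails at once if a piece is shifted (about 30 mm) while another still lies on it ((horizontal distance between board1 and pile_a below 0.015 m and horizontal distance between board1 and cover above 0.03 m) or (horizontal distance between cover and pile_a below 0.015 m and horizontal distance between cover and board3 above 0.03 m)).
It fails at once if a piece is lifted up while over its pile ((horizontal distance between cover and pile_a below 0.05 m and z of cover in the frame of pile_a between 0.04 and 0.065 m and linear speed of cover below 0.5 m/s) or (horizontal distance between board1 and pile_a below 0.05 m and z of board1 in the frame of pile_a between 0.05 and 0.075 m and linear speed of board1 below 0.5 m/s) or (horizontal distance between board2 and pile_b below 0.05 m and z of board2 in the frame of pile_b between 0.03 and 0.055 m and linear speed of board2 below 0.5 m/s) or (horizontal distance between board3 and pile_a below 0.05 m and z of board3 in the frame of pile_a between 0.03 and 0.055 m and linear speed of board3 below 0.5 m/s) or (horizontal distance between board4 and pile_c below 0.05 m and z of board4 in the frame of pile_c between 0.03 and 0.055 m and linear speed of board4 below 0.5 m/s)).
It fails at once if a tool or other thing on the bench is knocked away (more than 40 mm) (distance of any of pliers_a, flux, abrasive, driver from where it was at the start of the episode above 0.04 m).
Of board1, board2, board4 only 2 to 3 are there at a start; the rules pass over those that are not, and their reading is None.
At some moment in a run one of tile may be knocked a few centimetres aside while the robot is not near it.
Once in a run the grip may slacken for a moment while it holds something.
It also fails if it takes over 208 s, if anything falls off the work surface, if the arm or the gripper's body presses on something with over 40 N, if the wrist force passes 120 N, or if a joint passes its speed limit or range.

## Working session

There is one attempt and no reset: what is moved stays moved. The work goes in short steps, each a Python script; the robot and the scene stay as the last script left them, time stands still between calls to the robot, and variables do not carry over. Pictures are saved under pics/ and viewed, at most 14 in all, crops included, and the job is handed in when it is done.

```bash
mkdir -p pics; ls; python3 - <<'E'
from bench import robot
import cv2,numpy as np
for n in("top","scene"):
    i=robot.get_image(n);cv2.imwrite(f"pics/{n}0.png",i["frame"]);np.save(n+"_view.npy",i["view"])
    print(n,i["fx"],i["fy"],i["cx"],i["cy"],i["k1"],np.round(i["view"],4).tolist())
s=robot.get_state();print(s)
E
```

```text
pics
top 515.48377386673 515.48377386673 313.0312244124485 244.75371286720252 -0.11393707708537698 [[-0.0183, -0.9995, -0.0264, 0.0207], [-0.9891, 0.022, -0.1457, 0.5693], [0.1462, 0.0235, -0.989, 1.1604], [0.0, 0.0, 0.0, 1.0]]
scene 505.92624216430085 505.92624216430085 318.88641978859135 238.6244532131781 -0.10332938621791554 [[0.7831, 0.6219, -0.0056, -0.4555], [0.3752, -0.4796, -0.7933, -0.1431], [-0.496, 0.6191, -0.6089, 1.4053], [0.0, 0.0, 0.0, 1.0]]
{'time': 0.1, 'qpos': array([ 5.86536893e+01,  2.18367637e+01,  7.43786650e+01,  1.57091415e-03,
        8.38571637e+01, -1.23353689e+01]), 'qd': array([ 0.09644309, -0.18112925, -0.21494502,  0.00107045, -0.05886405,
        0.08165055]), 'effort': array([ 5.07102348e-03, -4.49219656e+01, -2.31659943e+01, -1.04607898e-04,
        3.59672988e-03, -2.61071847e-05]), 'eef_pos': array([0.17903581, 0.51980942, 0.2557872 ]), 'eef_rot': array([[-9.45455322e-01,  3.25751084e-01, -6.82374268e-04],
       [ 3.25751663e-01,  9.45454766e-01, -1.06786537e-03],
       [ 2.97295704e-04, -1.23190355e-03, -9.99999197e-01]]), 'ft_force': array([ 0.79069547, -1.0355713 , -0.08235653]), 'ft_torque': array([-0.00528183,  0.04918723, -0.03076055]), 'grip_force': 0.0, 'finger_gap': 1.003507215733645}
```

View pics/top0.png

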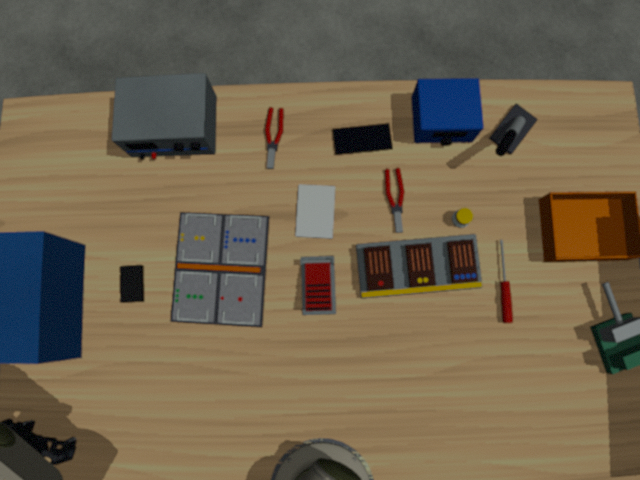

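View pics/scene0.png

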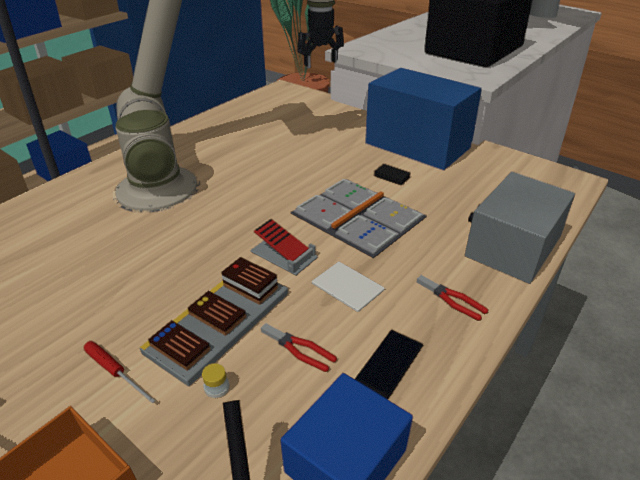

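Top view: red dot pile A ~(380,268), two yellow dots pile B ~(421,264), four blue dots pile C ~(462,260). All boards are present. Nests: 2 (200,238), 4 (243,239), 3 (194,297), 1 (240,298); tile (316,211), pedal (318,285). Next I take zoomed crops for detail.

```bash
python3 - <<'E'
import cv2,numpy as np
t=cv2.imread("pics/top0.png");s=cv2.imread("pics/scene0.png")
a=cv2.resize(t[205:335,165:275],None,fx=4.4,fy=4.4,interpolation=cv2.INTER_CUBIC)[:572,:400]
b=cv2.resize(t[180:320,295:490],None,fx=2,fy=2,interpolation=cv2.INTER_CUBIC)
c=cv2.resize(s[170:270,285:435],None,fx=2.6,fy=2.6,interpolation=cv2.INTER_CUBIC)
o=np.zeros((600,800,3),np.uint8)
a=cv2.resize(t[205:335,165:275],(400,473),interpolation=cv2.INTER_CUBIC)
o[:473,:400]=a;o[:280,405:795]=b;o[300:560,405:795]=c
o=cv2.convertScaleAbs(o,alpha=1.5)
cv2.imwrite("pics/crop0.png",o)
E
```

```text
(no output)
```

View pics/crop0.png

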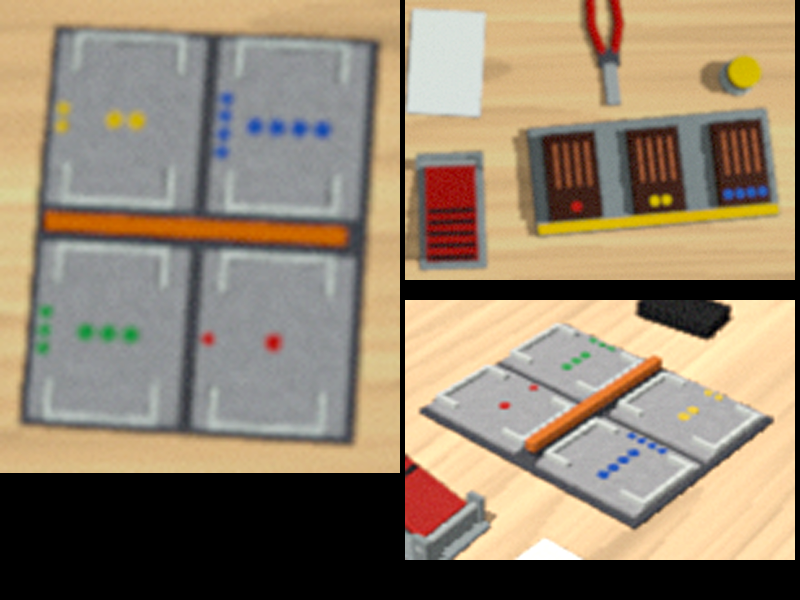

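```bash
cat > h.py <<'E'
from bench import robot
import cv2,numpy as np
def und(i,px):
    K=np.array([[i["fx"],0,i["cx"]],[0,i["fy"],i["cy"]],[0,0,1.]])
    return cv2.undistortPoints(np.array(px,float).reshape(-1,1,2),K,np.array([i["k1"],0,0,0,0.])).reshape(-1,2)
def ray(i,px,z):
    "pixels to world points on the plane at height z"
    n=und(i,px);R=i["view"][:3,:3];c=-R.T@i["view"][:3,3]
    d=np.c_[n,np.ones(len(n))]@R
    return c+d*((z-c[2])/d[:,2])[:,None]
def proj(i,P):
    P=np.atleast_2d(P)@i["view"][:3,:3].T+i["view"][:3,3];n=P[:,:2]/P[:,2:]
    n=n*(1+i["k1"]*(n**2).sum(1,keepdims=True))
    return n*[i["fx"],i["fy"]]+[i["cx"],i["cy"]]
RANGES=dict(red=[(0,150,60),(6,255,255)],red2=[(172,150,60),(180,255,255)],yellow=[(24,140,90),(34,255,255)],
 green=[(50,120,50),(80,255,255)],blue=[(105,140,70),(130,255,255)],orange=[(8,200,120),(18,255,255)])
def mask(i,c):
    h=cv2.cvtColor(i["frame"],cv2.COLOR_BGR2HSV)
    m=cv2.inRange(h,*map(np.array,RANGES[c]))
    if c=="red": m|=cv2.inRange(h,*map(np.array,RANGES["red2"]))
    return m
def blobs(m,lo=4,hi=1e9):
    n,_,st,ce=cv2.connectedComponentsWithStats(m)
    return [(st[k,4],ce[k]) for k in range(1,n) if lo<=st[k,4]<=hi]
def Rz(a):
    "tool down, closing line (tool y) turned by a (rad) from world y"
    c,s=np.cos(a),np.sin(a)
    return np.array([[c,s,0],[s,-c,0],[0,0,-1.]])
E
python3 - <<'E'
from h import *
for n in("top","scene"):
    i=robot.get_image(n)
    c=-i["view"][:3,:3].T@i["view"][:3,3];print(n,c)
    for col in("red","yellow","green","blue","orange"):
        for a,p in blobs(mask(i,col),3):
            w=ray(i,[p],.01)[0]
            if .25<w[0]<.75 and -.4<w[1]<.45:print(col,a,p.round(1),w[:2].round(4))
    h=cv2.cvtColor(i["frame"],cv2.COLOR_BGR2HSV)
    for P in [(.45,-.1,.06),(.47,-.14,.06)]:
        x,y=proj(i,P)[0].astype(int);print(P,x,y,h[y,x])
i=robot.get_image("top");h=cv2.cvtColor(i["frame"],cv2.COLOR_BGR2HSV)
for q in[(371,285),(381,272),(401,270),(361,270),(316,211),(330,211),(352,260)]:print(q,h[q[1],q[0]])
E
```

```text
top [ 0.39377719 -0.01903734  1.23115904]
red 160 [388.3 188.1] [ 0.7096 -0.1759]
red 160 [399.6 186.8] [ 0.7123 -0.2036]
red 949 [317.5 283.9] [0.4803 0.0012]
red 35 [380.4 282.8] [ 0.4797 -0.1479]
red 3 [221.7 297.7] [0.4518 0.23  ]
red 10 [239.7 298.7] [0.4487 0.1866]
yellow 209 [464.4 215.5] [ 0.6379 -0.358 ]
yellow 5 [182.2 234.4] [0.6069 0.3284]
yellow 12 [196.  237.5] [0.5985 0.294 ]
yellow 12 [202.2 237.7] [0.5977 0.2786]
yellow 5 [181.6 239.2] [0.5951 0.3297]
yellow 46 [422.1 279.7] [ 0.4848 -0.2472]
yellow 639 [421.9 289.1] [ 0.4625 -0.2458]
green 4 [177.  290.2] [0.4711 0.3389]
green 4 [176.5 295.5] [0.4586 0.3399]
green 10 [188.2 296. ] [0.457  0.3112]
green 10 [194.2 296. ] [0.4568 0.2966]
green 12 [200.5 296.5] [0.4553 0.2812]
green 4 [176.2 300. ] [0.4478 0.3404]
blue 3 [226.7 231.7] [0.6111 0.2187]
blue 4 [226.5 236.5] [0.5992 0.219 ]
blue 8 [234.9 239.1] [0.5923 0.1985]
blue 9 [240.9 239.7] [0.5906 0.1839]
blue 9 [247. 240.] [0.5895 0.169 ]
blue 9 [253. 240.] [0.5891 0.1544]
blue 3 [226.3 241.3] [0.5874 0.2193]
blue 4 [225.5 246.5] [0.5748 0.2213]
blue 78 [464.5 275.
[... 715 characters left out ...]
223.7] [0.5856 0.2201]
blue 4 [379.5 225.5] [0.5972 0.2195]
blue 4 [383.5 227.5] [0.6095 0.2185]
blue 8 [372.5 228.5] [0.5906 0.1985]
blue 6 [368.5 231.3] [0.5894 0.1829]
blue 8 [364.5 234. ] [0.5878 0.1681]
blue 8 [360.8 236.8] [0.5869 0.1536]
blue 21 [172.5 325.1] [ 0.4602 -0.3084]
blue 21 [167.1 329.6] [ 0.4612 -0.3227]
blue 24 [161.5 334. ] [ 0.4618 -0.3369]
blue 25 [156.1 338.5] [ 0.4629 -0.3507]
orange 127 [356.1 209.2] [0.5113 0.2422]
(0.45, -0.1, 0.06) 241 250 [ 17  89 169]
(0.47, -0.14, 0.06) 234 264 [  1 185  73]
(371, 285) [  3 191  36]
(381, 272) [  7 166  69]
(401, 270) [97 26 87]
(361, 270) [108  21  61]
(316, 211) [ 72   9 149]
(330, 211) [ 69  12 150]
(352, 260) [ 18 103  99]
```

```bash
cat >> h.py <<'E'
def brown(i,c,z,r=.075):
    "centre and long-axis yaw of a brown board whose top face is at height z, near c"
    h=cv2.cvtColor(i["frame"],cv2.COLOR_BGR2HSV)
    m=cv2.inRange(h,(0,110,15),(15,255,130))|cv2.inRange(h,(168,110,15),(180,255,130))|mask(i,"red")|mask(i,"yellow")|mask(i,"blue")|mask(i,"green")
    a=np.linspace(0,2*np.pi,40);z0=np.zeros_like(m)
    cv2.fillPoly(z0,[proj(i,np.c_[c[0]+r*np.cos(a),c[1]+r*np.sin(a),0*a+z]).astype(np.int32)],255)
    m=cv2.morphologyEx(m&z0,cv2.MORPH_OPEN,np.ones((3,3),np.uint8))
    cs=max(cv2.findContours(m,0,cv2.CHAIN_APPROX_NONE)[0],key=cv2.contourArea).reshape(-1,2)
    w=ray(i,cs,z)[:,:2]*1000
    (cx,cy),(a1,b1),an=cv2.minAreaRect(w.astype(np.float32))
    an=an if a1>b1 else an+90
    an=(an+90)%180-90
    return np.array([cx,cy])/1000,an,sorted([a1,b1])
E
python3 - <<'E'
from h import *
T=robot.get_image("top");S=robot.get_image("scene")
for k,c,z in((1,(.5,-.146),.06),(2,(.51,-.245),.04),(4,(.515,-.343),.04)):
    for i in(T,S):
        try:print(k,brown(i,c,z,.058))
        except Exception as e:print(k,e)
for n,i in(("T",T),("S",S)):
    for col,z,(x,y) in(("red",.06,(.48,-.14)),("yellow",.04,(.48,-.24)),("blue",.04,(.48,-.335))):
        w=[ray(i,[p],z)[0] for a,p in blobs(mask(i,col),6,90)]
        w=[q for q in w if np.hypot(q[0]-x,q[1]-y)<.045];print(n,col,np.mean(w,0)[:2],len(w))
    m=mask(i,"yellow");cs=max(cv2.findContours(m,0,cv2.CHAIN_APPROX_NONE)[0],key=cv2.contourArea) .reshape(-1,2)
    w=ray(i,cs,.02)[:,:2]*1000;print(cv2.minAreaRect(w.astype(np.float32)))
    h=cv2.cvtColor(i["frame"],cv2.COLOR_BGR2HSV)
    m=cv2.inRange(h,(0,0,120),(180,25,255))
    for c in cv2.findContours(m,0,cv2.CHAIN_APPROX_NONE)[0]:
        w=ray(i,c.reshape(-1,2),.008)[:,:2]*1000;r=cv2.minAreaRect(w.astype(np.float32))
        if cv2.contourArea(c)>800 and min(r[1])<120:print("tile",r)
    p=max(blobs(mask(i,"red"),700,1100));print("pedal px",p[1])
    c=max([c for c in cv2.findContours(mask(i,"red"),0,cv2.CHAIN_APPROX_NONE)[0]],key=cv2.contourArea).reshape(-1,2)
    w=ray(i,c,.045)[:,:2]*1000;print("pedal",cv2.minAreaRect(w.astype(np.float32)))
E
```

```text
1 (array([ 0.51031558, -0.13823666]), 4.135115146636963, [56.698062896728516, 94.88334655761719])
1 (array([ 0.50930606, -0.14388786]), 4.4364166259765625, [62.73695755004883, 93.84705352783203])
2 (array([ 0.51719763, -0.2376954 ]), 3.4593753814697266, [56.516387939453125, 94.59981536865234])
2 (array([ 0.51842212, -0.24712473]), 3.635249376296997, [67.67801666259766, 97.76455688476562])
4 (array([ 0.5328009 , -0.33617715]), 3.25232195854187, [57.244022369384766, 74.8122787475586])
4 (array([ 0.52439874, -0.34551871]), 3.1783933639526367, [65.49510955810547, 96.0255355834961])
T red [ 0.47631159 -0.14245011] 1
T yellow [ 0.48257427 -0.2420014 ] 1
T blue [ 0.48910408 -0.34170665] 1
((462.0419006347656, -242.6436767578125), (13.798552513122559, 285.68511962890625), 3.725107431411743)
tile ((657.9155883789062, 3.8778076171875), (89.522705078125, 128.5909881591797), 85.65020751953125)
pedal px [317.45675105 283.93987342]
pedal ((472.8346862792969, 0.8022441864013672), (106.74850463867188, 56.87300109863281), 0.7507870197296143)
S red [ 0.47451105 -0.14325489] 1
S yellow [ 0.48174843 -0.24347912] 2
S blue [ 0.48807601 -0.34299407] 4
((618.2367553710938, -344.0288391113281), (39.488346099853516, 47.453643798828125), 39.01015853881836)
tile ((658.7811889648438, -0.6211700439453125), (92.7435073852539, 130.40853881835938), 85.82647705078125)
pedal px [281.96606335 241.22058824]
pedal ((475.07916259765625, -5.064136505126953), (59.76853942871094, 151.94532775878906), 77.26042175292969)
```

```bash
python3 - <<'E'
from h import *
a=np.radians(3.7);u=np.array([np.cos(a),np.sin(a)]);v=np.array([-np.sin(a),np.cos(a)])
for n in("top","scene"):
  F=[robot.get_image(n) for _ in range(3)];i=F[0]
  g=np.mean([f["frame"].astype(np.float32) for f in F],0)[:,:,0:3]
  for k,d,z in((1,(.4763,-.1425),.06),(2,(.4826,-.242),.04),(4,(.4891,-.3417),.04)):
    d=np.array(d)+(0 if n=="top" else np.array([-.0012,-.0012]))
    s=np.arange(-.03,.1,.002);t=np.r_[-.026:-.0199:.002,.02:.0261:.002]
    def prof(s,t):
        P=d+s[:,None,None]*u+t[None,:,None]*v;P=np.concatenate([P,np.full(P.shape[:2]+(1,),z)],2).reshape(-1,3)
        q=proj(i,P).astype(np.float32).reshape(len(s),len(t),2)
        return cv2.remap(g,q,None,cv2.INTER_LINEAR).mean((1,2)) if len(s)>len(t) else cv2.remap(g,q,None,cv2.INTER_LINEAR).mean((0,2))
    p=prof(s,t);print(n,k,"x start -30mm:",p[:15].astype(int),"..from +70",p[50:].astype(int))
    t=np.arange(-.05,.05,.002);p=prof(np.arange(.06,.075,.004),t);print("   y -50..:",p.astype(int))
E
```

```text
top 1 x start -30mm: [92 89 88 89 90 88 84 72 47 29 26 26 26 25 25] ..from +70 [ 33  31  27  24  22  22  30  47  67  82  88  89  96 106 113]
   y -50..: [87 88 88 88 88 88 89 89 88 82 66 46 29 25 35 50 57 49 35 27 34 48 54 46
 33 27 34 47 53 47 33 27 34 47 54 49 35 23 20 20 24 33 45 52 54 54 53 52
 52 59]
top 2 x start -30mm: [93 89 89 88 89 89 85 75 55 34 28 27 28 28 28] ..from +70 [ 34  32  28  25  24  25  29  43  63  79  86  86  86  91 102]
   y -50..: [88 89 89 89 89 89 88 88 86 79 63 43 29 27 38 53 58 48 32 28 38 52 59 48
 32 26 35 50 56 47 31 27 36 50 55 47 34 24 23 21 23 32 43 51 53 56 66 78
 85 88]
top 4 x start -30mm: [95 89 88 89 90 89 86 78 58 37 30 35 46 56 62] ..from +70 [ 35  33  30  27  25  27  34  50  70  85  91  92  91  94 103]
   y -50..: [124 124 124 124 123 118 109  99  92  84  69  48  32  30  40  53  58  48
  33  29  39  54  61  50  34  30  39  53  58  48  34  30  38  50  56  49
  35  27  24  21  19  23  36  46  51  53  56  64  76  85]
scene 1 x start -30mm: [141 141 140 138 138 141 145 146 122  71  28  19  21  23  24] ..from +70 [ 35  31  26  23  23  22  23  23 
[... 262 characters left out ...]
30mm: [142 143 141 140 139 140 141 140 120  73  31  20  19  22  22] ..from +70 [35 32 27 23 21 22 22 22 20 15 19 35 48 53 55]
   y -50..: [101 102 102 102  93  79  68  55  31  19  22  24  22  23  30  68  83  59
  27  18  27  65  86  56  27  19  31  64  83  57  27  18  29  63  80  58
  28  18  23  51  91 104 105 104 104 104 105 106 105 105]
scene 4 x start -30mm: [139 140 142 144 145 144 146 147 129  77  31  22  35  52  63] ..from +70 [34 31 27 22 22 22 22 22 20 13 15 27 44 51 53]
   y -50..: [104 105 106 106 107 100  79  65  45  22  22  23  23  21  27  68  86  56
  23  18  27  64  88  51  22  20  26  62  94  51  24  20  24  61  91  56
  24  20  21  45  86 105 103 102 102 102 101 100 100 101]
```

```bash
cat >> h.py <<'E'
PI=np.pi
PY,NY=np.radians(3.7)+PI,np.radians(-4.05)+PI      # tool yaw at piles, at nests
U=-np.array([np.cos(PY),np.sin(PY),0])             # pile +x axis
PILE=dict(A=(.5111,-.1406),B=(.5179,-.2404),C=(.5243,-.3400))
NEST={1:(.4480,.1860),2:(.5974,.2865),3:(.4561,.2965),4:(.5893,.1760)}
def st():
    s=robot.get_state();return s
def show(t=""):
    s=st();print(t,"t%.1f"%s["time"],s["eef_pos"].round(4),"F",s["ft_force"].round(1),"gap %.3f grip %.1f"%(s["finger_gap"],s["grip_force"]))
def touch(z0,z1,step=.001,lim=4,speed=.05):
    "go down from z0 by steps till the vertical force changes by lim; return TCP z"
    p=st()["eef_pos"].copy();p[2]=z0;robot.line_to(p,.1);robot.wait(.2);f0=st()["ft_force"][2]
    while p[2]>z1:
        p[2]-=step;robot.line_to(p,speed);s=st()
        if abs(s["ft_force"][2]-f0)>lim:break
    return s["eef_pos"][2],s["ft_force"][2]-f0
E
python3 - <<'E'
from h import *
robot.set_gripper(.706,40)
robot.goto([.36,-.1,.10],Rz(PY));show();print(st()["qpos"].round(1))
print(touch(.035,.010));show()
p=st()["eef_pos"].copy();p[2]=.09;robot.line_to(p,.2);show()
E
```

```text
t3.4 [ 0.3602 -0.0997  0.1001] F [-0.2  0.2 -0.1] gap 0.699 grip 0.0
[ -33.8   17.4  114.2    0.    48.4 -127.5]
(np.float64(0.019780312944192063), np.float64(21.29454694160921))
 t8.4 [ 0.3602 -0.0997  0.0198] F [-2.8  0.1 20.7] gap 0.704 grip 10.3
 t8.9 [ 0.3601 -0.0996  0.0897] F [ 0.1  0.2 -0.8] gap 0.704 grip 0.0
```

```bash
cat >> h.py <<'E'
TIP=.0203
def pick(pile,zb,slide=.115,dx=0,wide=.85):
    "grip the top piece (underside at height zb) and slide it off toward the robot"
    c=np.array([*PILE[pile],0])+dx*U;z=zb+.0025+TIP
    robot.goto([c[0],c[1],z+.05],Rz(PY));robot.set_gripper(wide,80)
    robot.line_to([c[0],c[1],z],.12);show("at pile")
    robot.set_gripper(.5,80);show("gripped")
    p=st()["eef_pos"].copy();q=p-slide*U;q[2]=z;robot.line_to(q,.07);show("slid")
def carry(to,yaw,h,via=((.36,.03),)):
    p=st()["eef_pos"].copy();p[2]=.12;robot.line_to(p,.2)
    for v in via: robot.goto([v[0],v[1],.12],Rz(PY))
    robot.goto([to[0],to[1],h],Rz(yaw));show("hover")
def save(n,name,box=None,f=3):
    i=robot.get_image(n);g=i["frame"]
    if box:x0,y0,x1,y1=box;g=cv2.resize(g[y0:y1,x0:x1],None,fx=f,fy=f,interpolation=cv2.INTER_CUBIC)
    cv2.imwrite(f"pics/{name}.png",cv2.convertScaleAbs(g,alpha=1.4));return i
E
python3 - <<'E'
from h import *
pick("A",.05)
save("scene","slid1",(120,120,440,360),2.5)
i=robot.get_image("top")
for a,p in blobs(mask(i,"red"),6,90):print(a,p,ray(i,[p],.06)[0])
E
```

```text
at pile t10.4 [ 0.5113 -0.1407  0.0732] F [-0.4  0.1  1.1] gap 0.851 grip 0.0
gripped t10.7 [ 0.5115 -0.1409  0.0745] F [-2.5  1.1  7.5] gap 0.667 grip 84.6
slid t12.5 [ 0.3969 -0.1483  0.0727] F [ 1.2 -0.  -0.5] gap 0.667 grip 85.2
33 [153.33333333 154.84848485] [0.79498157 0.39050813 0.06      ]
8 [239.875 298.875] [0.44602056 0.17779388 0.06      ]
69 [318.5942029  299.13043478] [ 0.44224343 -0.00153777  0.06      ]
72 [317.68055556 305.02777778] [0.42897751 0.00078919 0.06      ]
```

View pics/slid1.png

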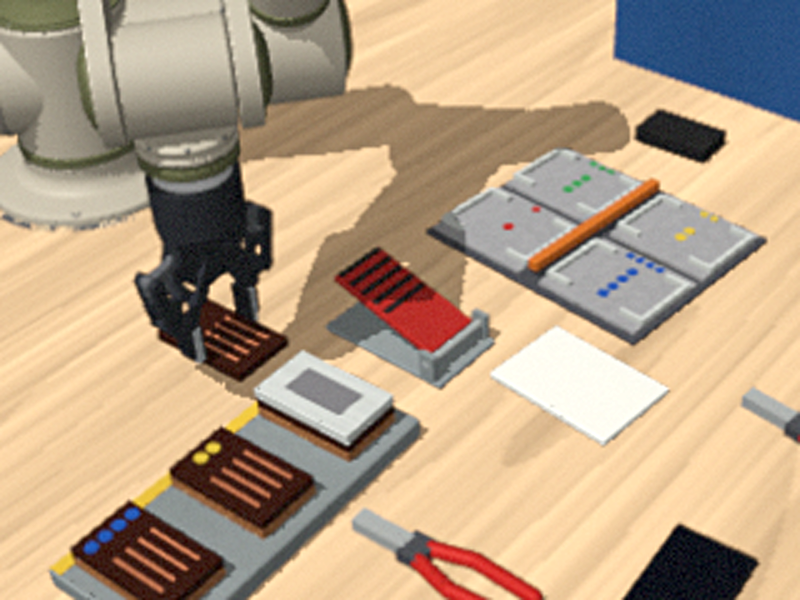

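```bash
python3 - <<'E'
from h import *
carry(NEST[1],NY,.060)
save("scene","hov1",(220,100,460,280),3.3)
i=robot.get_image("top");cv2.imwrite("pics/hov1t.png",i["frame"])
print("TCP px",proj(i,[*NEST[1],.04]))
E
```

```text
hover t14.5 [0.4482 0.1847 0.0599] F [-0.1 -0.3 -0.1] gap 0.666 grip 85.3
TCP px [[237.80298669 298.43854841]]
```

View pics/hov1.png

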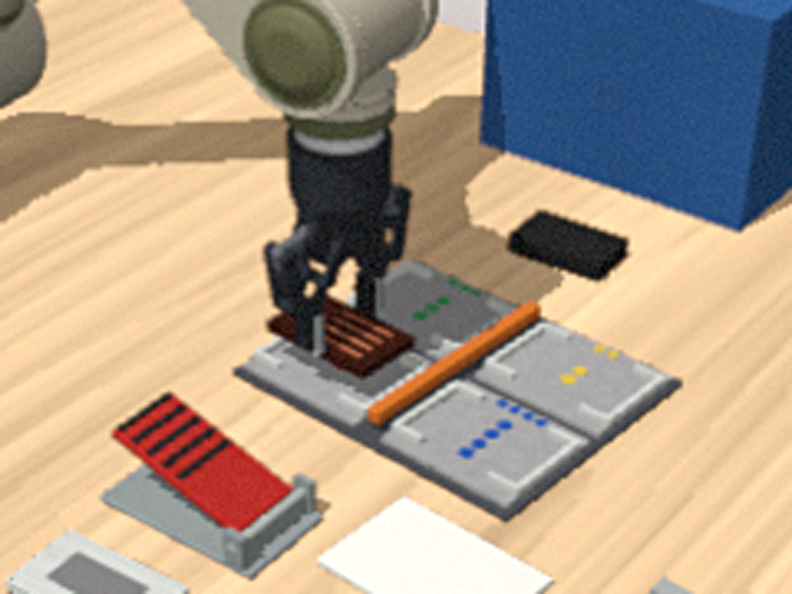

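Board 1 is held level over nest 1, seen at about (340,335) in the crop. Next I lower it with touch detection.

```bash
cat >> h.py <<'E'
def lower(to,z0,z1,lim=5):
    robot.line_to([to[0],to[1],z0],.1);robot.wait(.2);print("touch",touch(z0,z1,.001,lim));show()
def release(gap=.82):
    robot.set_gripper(gap);p=st()["eef_pos"].copy();show("open");p[2]+=.07;robot.line_to(p,.2)
E
python3 - <<'E'
from h import *
lower(NEST[1],.040,.0315)
E
```

```text
touch (np.float64(0.03450066366585185), np.float64(7.473074820367055))
 t17.1 [0.4483 0.1859 0.0345] F [-2.4 -1.5  6.3] gap 0.668 grip 86.1
```

```bash
python3 - <<'E'
from h import *
release()
p=PILE["B"];robot.goto([.36,0,.12],Rz(PY))
i=save("top","n1",(165,205,275,335),4)
for a,q in blobs(mask(i,"red"),5,90):
    w=ray(i,[q],.02)[0]
    if w[1]>.1 and w[0]<.55:print(a,q,w)
print(brown(i,NEST[1],.02,.07));show()
E
```

```text
open t17.4 [0.4483 0.1859 0.0339] F [ 0.2  0.3 -0.7] gap 0.822 grip 0.0
15 [238.13333333 313.53333333] [0.41349034 0.18869261 0.02      ]
(array([0.44887054, 0.18617871]), -4.056892395019531, [54.339019775390625, 92.06922912597656])
 t18.8 [0.3605 0.0005 0.1197] F [-0.3  0.3  0.2] gap 0.822 grip 0.0
```

View pics/n1.png

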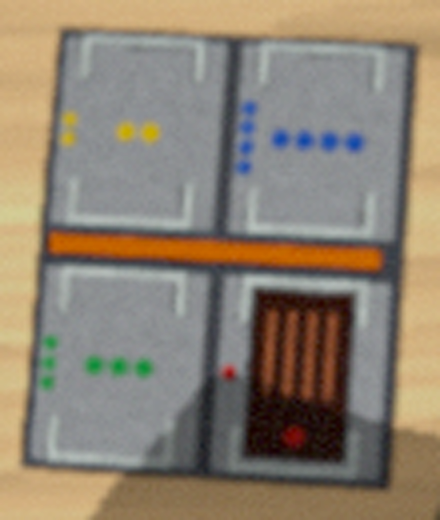

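Board 1 sits in its pocket, at about (298,375) in the crop. Next is board 2.

```bash
sed -i 's/z=zb+.0025+TIP/z=zb+.0042+TIP/' h.py; python3 - <<'E'
from h import *
robot.goto([.40,-.2,.12],Rz(PY))
pick("B",.03)
i=robot.get_image("top")
carry(NEST[2],NY,.065,((.36,.03),(.40,.28)))
if st()["grip_force"]>40: lower(NEST[2],.042,.031)
save("scene","low2",(220,100,460,280),3.3)
E
```

```text
at pile t21.0 [ 0.518  -0.2406  0.055 ] F [ 0.1 -0.6 -0.4] gap 0.853 grip 0.0
gripped t21.3 [ 0.5183 -0.2407  0.0564] F [-3.1  1.1  8.7] gap 0.663 grip 82.8
slid t23.1 [ 0.4037 -0.2481  0.0544] F [-0.1  0.4 -1.4] gap 0.661 grip 84.8
hover t26.5 [0.5967 0.2858 0.0653] F [ 0.4 -0.3 -0.3] gap 0.662 grip 85.0
touch (np.float64(0.03648521448904274), np.float64(5.486835719279487))
 t29.1 [0.5976 0.2867 0.0365] F [-1.4 -0.3  4.3] gap 0.663 grip 85.6
```

View pics/low2.png

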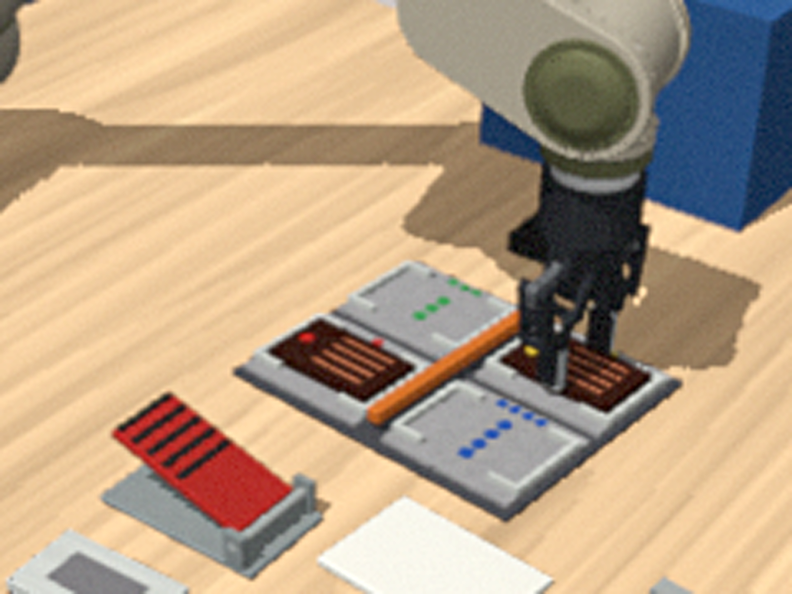

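Board 2 is at floor height in its pocket, at about (575,375). I release it and check it, the tile and the cover.

```bash
cat >> h.py <<'E'
def tile(i):
    h=cv2.cvtColor(i["frame"],cv2.COLOR_BGR2HSV);m=cv2.inRange(h,(0,0,115),(180,30,255))
    for c in cv2.findContours(m,0,cv2.CHAIN_APPROX_NONE)[0]:
        w=ray(i,c.reshape(-1,2),.008)[:,:2]*1000;r=cv2.minAreaRect(w.astype(np.float32))
        if cv2.contourArea(c)>300 and 60<min(r[1])<120 and max(r[1])<160:print("tile?",r)
E
python3 - <<'E'
from h import *
release()
robot.goto([.40,.05,.13],Rz(PY));show()
i=save("top","n2",(165,170,490,335),2.4);tile(i)
print(brown(i,NEST[2],.02,.065))
j=robot.get_image("scene");tile(j)
E
```

```text
open t29.4 [0.5975 0.2866 0.0358] F [-0.8 -0.5 -0.8] gap 0.819 grip 0.0
 t31.1 [0.4008 0.0501 0.1299] F [-0.6 -0.4 -0.2] gap 0.819 grip 0.0
tile? ((516.698486328125, -144.98397827148438), (102.91240692138672, 63.286800384521484), 3.3454298973083496)
tile? ((640.73876953125, 41.06924819946289), (90.04755401611328, 129.14793395996094), 85.7376937866211)
(array([0.59696649, 0.28591095]), -4.518836975097656, [55.82984161376953, 92.93608856201172])
tile? ((479.5932922363281, -113.80325317382812), (111.41426849365234, 69.63436126708984), 3.4469447135925293)
tile? ((641.8548583984375, 36.78004455566406), (93.48306274414062, 131.68057250976562), 85.88641357421875)
tile? ((583.9844360351562, 177.5306854248047), (98.59785461425781, 120.43978118896484), 85.90636444091797)
```

View pics/n2.png

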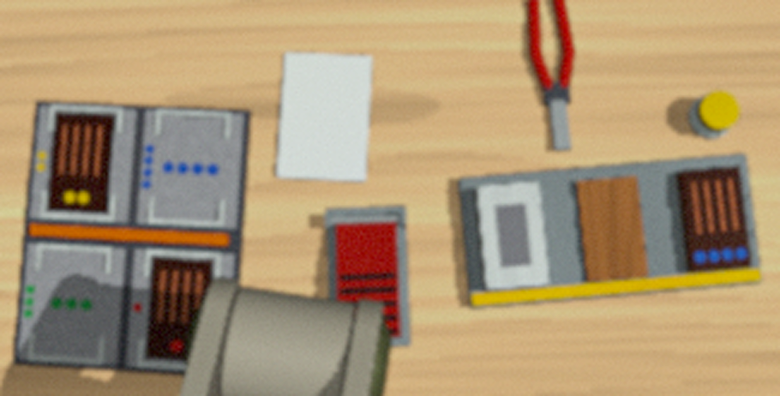

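Nest 2 is fine at about (80,160). The tile has been knocked to (325,115), i.e. (0.641, 0.039) m. The cover is still in place, and so is spare B. Next is the cover.

```bash
python3 - <<'E'
from h import *
robot.goto([.40,-.1,.14],Rz(PY))
pick("A",.04)
i=robot.get_image("scene");tile(i)
TY=np.radians(-4.2)+PI;t=(.6413,.039)
p=st()["eef_pos"].copy();p[2]=.12;robot.line_to(p,.2)
robot.goto([.37,.07,.12],Rz(PY));robot.line_to([.5,.075,.12],.2);robot.goto([*t,.07],Rz(TY));show("hover")
tile(robot.get_image("scene"))
save("scene","cov",(220,140,460,320),3.3)
E
```

```text
at pile t33.2 [ 0.5112 -0.1407  0.065 ] F [ 0.2 -0.6  0.7] gap 0.851 grip 0.0
gripped t33.5 [ 0.5115 -0.1409  0.0663] F [-2.2  0.4 10.7] gap 0.663 grip 82.6
slid t35.3 [ 0.397  -0.1483  0.0645] F [ 0.4 -0.3 -1.7] gap 0.659 grip 85.0
tile? ((641.8548583984375, 36.78004455566406), (93.48306274414062, 131.68057250976562), 85.88641357421875)
tile? ((583.980224609375, 177.52734375), (98.6042251586914, 120.43656921386719), 85.91304016113281)
tile? ((445.39532470703125, 298.5705261230469), (99.15286254882812, 115.03789520263672), 85.70294189453125)
hover t38.1 [0.6403 0.0391 0.0699] F [ 0.7  0.3 -1.7] gap 0.664 grip 85.3
tile? ((1091.2159423828125, 507.4110412597656), (64.03128814697266, 112.75114440917969), 50.21684265136719)
```

View pics/cov.png

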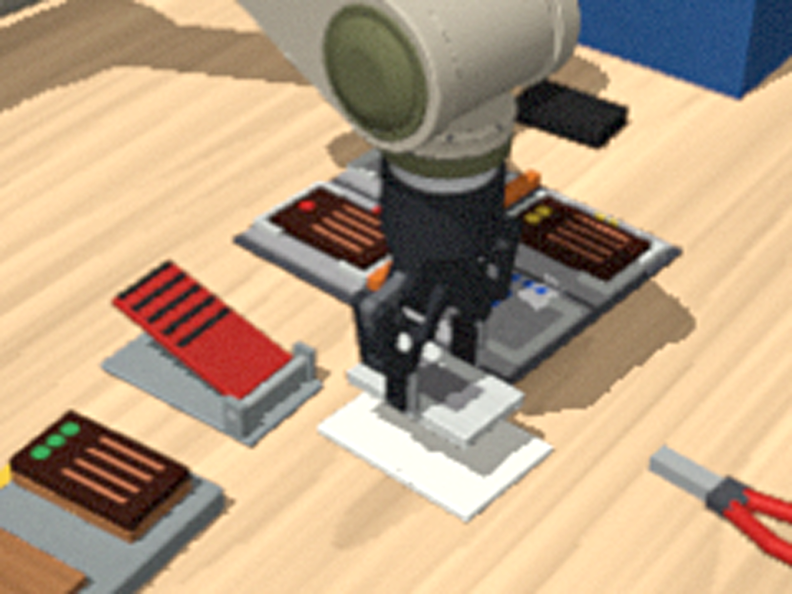

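The cover is held over the tile, whose outline is centred at about (435,452) in the crop. Board 3 is in place with its dots at (55,443). I lower the cover.

```bash
python3 - <<'E'
from h import *
i=robot.get_image("scene");t=(.6413,.039)
print(proj(i,[*t,.008]))
lower(t,.042,.031);s=st()
if abs(s["eef_pos"][2]-.0345)<.003:
    release()
    robot.goto([.40,-.03,.14],Rz(PY));show()
    for n in("top","scene"):
        i=robot.get_image(n);tile(i)
    i=save("top","cov2",(165,170,490,335),2.4)
    print(brown(i,PILE["A"],.04,.062))
E
```

```text
[[351.29193368 271.74348416]]
touch (np.float64(0.034402082726360805), np.float64(12.48594154110478))
 t41.6 [0.6417 0.039  0.0344] F [-4.2  0.7 11.2] gap 0.661 grip 86.9
open t41.9 [0.6416 0.039  0.0327] F [-0.5 -0.8  0.4] gap 0.819 grip 0.0
 t43.4 [ 0.4011 -0.0302  0.1398] F [0.1 0.5 0.4] gap 0.819 grip 0.0
tile? ((640.6168212890625, 41.10601043701172), (90.03217315673828, 129.42832946777344), 85.90200805664062)
tile? ((641.8548583984375, 36.78004455566406), (93.48306274414062, 131.68057250976562), 85.88641357421875)
tile? ((584.5722045898438, 177.48861694335938), (98.59785461425781, 121.61833190917969), 85.90636444091797)
tile? ((445.83380126953125, 298.1634216308594), (99.14334106445312, 114.80072784423828), 86.11236572265625)
(array([ 0.51167529, -0.13908173]), 4.105031967163086, [54.983970642089844, 93.04785919189453])
```

View pics/cov2.png

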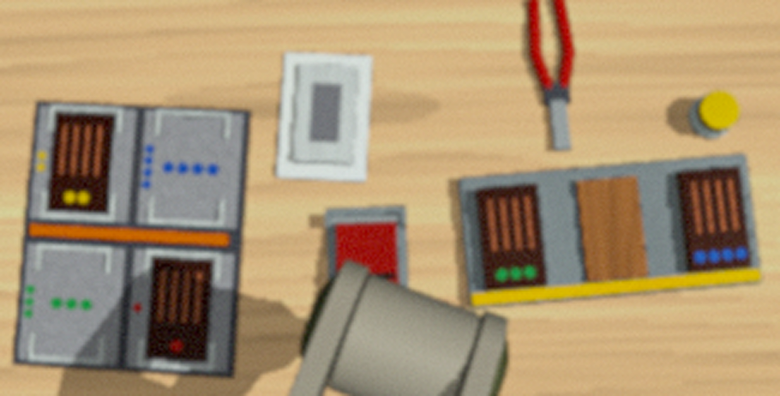

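The cover is centred on the tile at (325,115), and board 3 is undisturbed. Next is board 3.

```bash
cat >> h.py <<'E'
def board(pile,n,via):
    pick(pile,.03)
    carry(NEST[n],NY,.065,via)
    if st()["grip_force"]<40 or not .6<st()["finger_gap"]<.75: print("LOST?");return
    lower(NEST[n],.042,.031)
    if abs(st()["eef_pos"][2]-.0362)<.002 : release();robot.goto([.40,-.03,.14],Rz(PY));show("done")
E
python3 - <<'E'
from h import *
robot.goto([.40,-.1,.14],Rz(PY))
board("A",3,((.36,.03),))
i=save("top","n3",(165,170,490,335),2.4)
print(brown(i,NEST[3],.02,.065))
E
```

```text
at pile t45.2 [ 0.5113 -0.1407  0.055 ] F [-0.4  0.7 -0.4] gap 0.853 grip 0.0
gripped t45.5 [ 0.5115 -0.1408  0.0563] F [-2.6  0.7 10.9] gap 0.667 grip 82.6
slid t47.3 [ 0.3969 -0.1483  0.0545] F [-0.3 -0.6 -0.5] gap 0.661 grip 84.8
hover t49.7 [0.4566 0.2952 0.065 ] F [-0.3 -0.7 -0.1] gap 0.661 grip 85.0
touch (np.float64(0.0364200948230127), np.float64(6.268933204628997))
 t52.2 [0.4565 0.2965 0.0364] F [-1.6 -0.6  5.6] gap 0.663 grip 85.8
open t52.5 [0.4564 0.2964 0.0359] F [ 1.  -0.1 -0.1] gap 0.819 grip 0.0
done t54.2 [ 0.4002 -0.0295  0.1397] F [-0.3  0.1  0. ] gap 0.818 grip 0.0
(array([0.45914642, 0.29553867]), -4.071258544921875, [55.15732192993164, 88.25634765625])
```

View pics/n3.png

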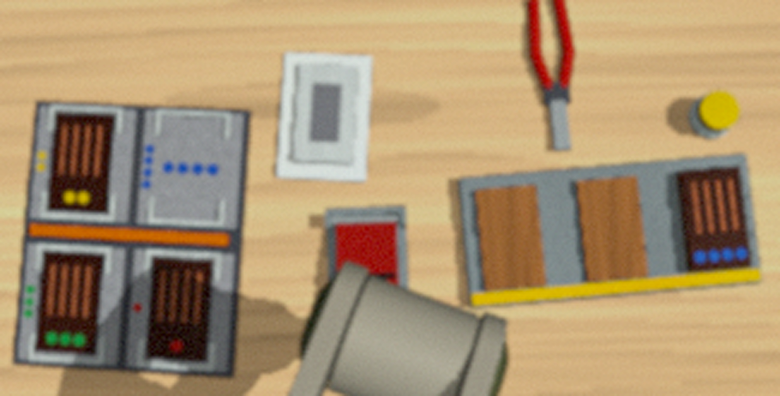

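Board 3 is seated at (70,300) in the crop and spare A stayed in place. Next is board 4.

```bash
python3 - <<'E'
from h import *
robot.goto([.42,-.3,.12],Rz(PY))
board("C",4,((.36,.03),(.40,.16)))
robot.goto([.30,.12,.2],Rz(PY))
i=save("top","n4",(165,170,490,335),2.4)
print(brown(i,NEST[4],.02,.065))
m=mask(i,"red");c=max(cv2.findContours(m,0,cv2.CHAIN_APPROX_NONE)[0],key=cv2.contourArea).reshape(-1,2)
w=ray(i,c,.045)[:,:2]*1000;print("pedal",cv2.minAreaRect(w.astype(np.float32)),w.min(0),w.max(0))
E
```

```text
at pile t56.6 [ 0.5244 -0.3402  0.055 ] F [ 0.4 -0.   0.5] gap 0.850 grip 0.0
gripped t57.0 [ 0.5248 -0.3405  0.0565] F [-1.4  1.1  7.6] gap 0.662 grip 83.2
slid t58.7 [ 0.4102 -0.3479  0.0544] F [-0.5  0.6 -0.3] gap 0.663 grip 84.9
hover t62.0 [0.5884 0.1751 0.0652] F [ 0.  -0.2 -0.9] gap 0.664 grip 85.0
touch (np.float64(0.036595296668158764), np.float64(5.243188592529348))
 t64.6 [0.5896 0.1761 0.0366] F [-2.9  0.6  4.9] gap 0.663 grip 85.8
open t64.9 [0.5894 0.1761 0.0358] F [0.8 0.1 0.7] gap 0.825 grip 0.0
done t66.5 [ 0.4008 -0.0299  0.1398] F [ 0.4  0.6 -1. ] gap 0.817 grip 0.0
(array([0.59908862, 0.17577124]), -1.4266510009765625, [54.999698638916016, 70.51834869384766])
pedal ((472.81536865234375, 0.7640972137451172), (106.641845703125, 56.8331184387207), 0.6798490285873413) [419.8195897  -27.82226777] [526.19532737  29.27424451]
```

View pics/n4.png

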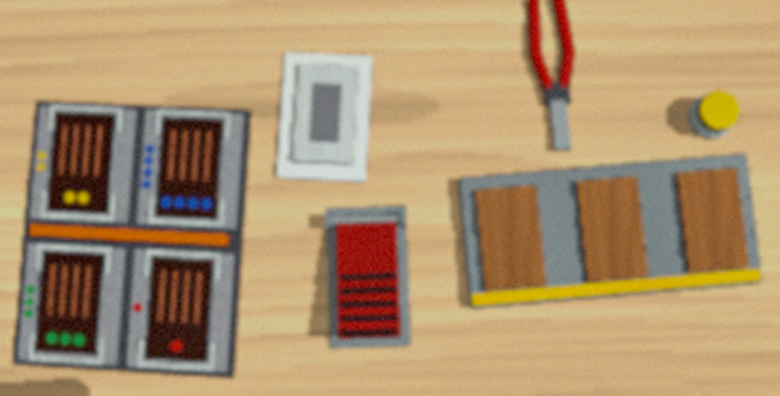

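All four boards are in their nests and the three spares are in place. The pedal's red plate spans (335-400, 222-338) in the crop. Next I press the pedal.

```bash
python3 - <<'E'
from h import *
robot.set_gripper(0.0,40)
robot.goto([.435,.001,.13],Rz(PI))
print(touch(.088,.0525,.001,20));show("down");robot.wait(.6);show("held")
save("scene","ped",(220,140,460,320),3.3)
robot.line_to([.435,.001,.13],.1);show("up");robot.goto([.30,.12,.25],Rz(PI));robot.wait(.5);show()
i=save("top","end",(165,170,490,335),2.4)
m=mask(i,"red");c=max(cv2.findContours(m,0,cv2.CHAIN_APPROX_NONE)[0],key=cv2.contourArea).reshape(-1,2)
w=ray(i,c,.045)[:,:2]*1000;print("pedal",cv2.minAreaRect(w.astype(np.float32)))
E
```

```text
(np.float64(0.05578912568408918), np.float64(21.537932116341466))
down t77.8 [0.4332 0.0019 0.0558] F [-9.2 -1.1 21.6] gap -0.005 grip 10.8
held t78.4 [0.4332 0.0019 0.0558] F [-9.  -0.6 21.7] gap -0.004 grip 10.8
up t79.3 [0.4348 0.001  0.1294] F [ 0.6 -0.1  0.3] gap -0.003 grip 0.0
 t80.7 [0.3001 0.1199 0.2499] F [ 0.3 -1.  -0.8] gap 0.003 grip 0.0
pedal ((472.7154541015625, 0.7667655944824219), (106.50918579101562, 56.805171966552734), 0.7507870197296143)
```

View pics/ped.png

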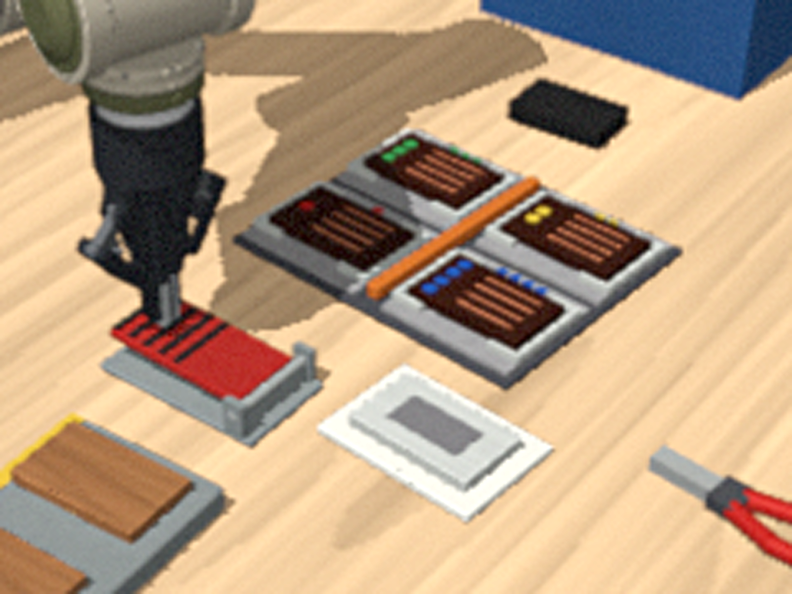

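View pics/end.png

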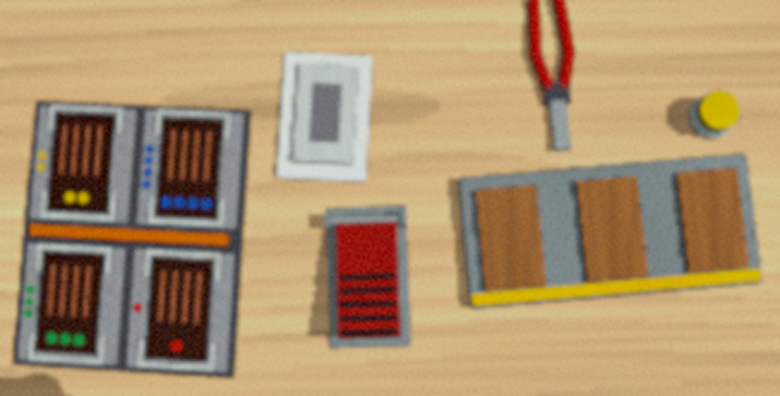

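The pedal reached its stop: 21.6 N against about 12 N from the spring, with the tip at 31 mm. It came back up to its original outline. Boards, cover and spares are all in place.

```bash
python3 -c "
from bench import robot
print(robot.finish_job())"
```

```text
the job is handed in; nothing more can be done
None
```

The job is handed in; no verdict came back. By the cameras and force readings, boards 1–4 are down in their nests, the aluminium plate is flat in the middle of the tile (which had been knocked aside), the three spares have not moved, and the pedal went to its stop and came back up, at about 81 s.

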